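# Pin back a sprung belt-tensioner arm at the third hole

## Task

Lock the sprung tensioner arm back at the third hole so that a new belt can be fitted: take the knurled locking pin, put it through the eye of the arm, swing the arm with it against its spring until the pointer is at the third hole's graduation, feel for the hole there (the hole strip can sit up to 9 mm off its graduations either way), push the pin fully home through arm and strip, and let go. Feel your way gently: do not ram the pin against arm, strip or plate, do not swing the arm past the fourth hole's graduation or let it fly back, and leave the bolt and the loose lugs alone.

Things in the scene. Friction and masses are not known exactly. Their poses are not given: they have to be found in the camera images.
- base: Dark steel base plate of a belt tensioner, fixed to the bench, 29 mm thick. Origin: underside, on the arm's pivot axis; z up. It reaches 50 mm to +x, 215 mm to -x, 105 mm either way in y. The resting arm points 152 degrees round from +x. Pivot top 64 mm above the bench. A 12 mm post, 22 mm high, stands by the resting arm on the side away from the holes. A slot holds the hole strip.
- tension_arm (a joint): Arm's deflection, rad: 0 at rest, growing counter-clockwise from above. Scale: long graduations at rest and 0.209 (12 deg) apart. Four 13 mm holes 30 mm deep, 24 mm apart, lie in a strip (top 30 mm above bench) under the eye's arc. Third: 0.628, fourth: 0.838, but the clamped strip sits up to 0.075 rad (9 mm) either way off along the arc: feel. Spring: 0.4 N m + 1.0 per rad, 9 N at hole 3.
- eye (a point): Centre of the eye, a vertical 14 mm through hole in the arm, 115 mm from the pivot; this point lies on the arm's top face, 42 mm above the bench. The arm is 34 mm wide, 10 mm thick here and runs 2 mm above the strip: a pin through the eye meets the strip or plate unless over a hole. The loaded pin rubs in the eye with some 5 N. A 40 mm roller, top 66 mm up, stands on the arm 40 mm farther out.
- pin_grip (a point): Centre of the loose steel locking pin's grip, a knurled upright cylinder 20 mm across, 50 mm long; z along the pin, up. Below it a flange (26 mm across, 5 mm thick) and a 12 mm shank 34 mm long with 1.5 mm taper at the tip. It stands upright in a drilled block 50 x 50 x 40 mm, flange on the block's top. About 160 g. Home when its flange lies on the arm.
- pin_tip (a point): Centre of the bottom end of the locking pin's shank, 64 mm below point pin_grip along the pin; 8 mm above the bench when the pin is home in strip and arm.
- bolt_head (a point): Centre of the head of a loose hex-head bolt (25 mm over the corners, 9 mm high) that stands in a second, identical drilled block. Not part of the job: leave it.
- lug_a: Loose drilled steel lug, 30 x 12 mm, 39 mm high, standing on the bench; origin at the centre of its underside. Leave it.
- lug_b: A second lug of the same kind. Leave it.
There are look-alikes about, which are no part of the job. What is shaped like the part that bears pin_grip but yellow is not meant.

How it is judged:
By the outcome, as a careful person would: the job done as asked, in the order asked, and still so for the second after the job is handed in, with the robot touching nothing.
It also fails if it takes over 72 s, if anything falls off the work surface, if the arm or the gripper's body presses on something with over 40 N, if the wrist force passes 120 N, or if a joint passes its speed limit or range.

## Robot

A 6-joint arm with a two-finger parallel gripper is mounted at the origin on the work surface. World frame = base frame: x ahead of the robot, y to its left, z up, the work surface at z = 0. Lengths are in m, angles in degrees, forces in N, time in s.
With the tool pointing down it reaches from about 0.3 to 0.75 m from the base axis. Payload 8.5 kg.
Tool frame: the origin (TCP) lies between the finger pads; the fingertips stand 22 mm ahead of it and the grasp point (between the pads) lies 3 mm ahead of it (env.nose_length is the distance from the TCP to the fingertips, in m); z points along the fingers, x is the direction in which the jaws open and shut, and the axes are right-handed (so a half turn about z gives the same grasp; the last joint's range is limited). The gripper opens to 85 mm and grips with 20 to 120 N. Pads are 22 mm wide; open, the fingers measure 114 mm over their backs; the gripper's body (76 mm by 85 mm) begins 54 mm behind the grasp point. The pads swing forward as they close: fully open they stand 13 mm farther back than shut.
Start: joints at [-79.2, 21.807, 74.336, -0, 83.858, -12.336], TCP at [0.216, -0.506, 0.253] pointing down, gripper open.
Joint ranges: [-178.18, 178.18], [-50.72, 133.34], [12.68, 142.11], [-81.47, 261.47], [9.98, 163.14], [-165.26, 165.26]. Speed limits (degrees/s): [136.94, 136.94, 180, 180, 180, 180].

## Interface

Orientations are given as a 3x3 rotation matrix whose columns are the frame's x, y, z axes.
In Python, from rig import env gives the robot as it stands.
- The arm moves only by the tool arm_command, never from a script. Its argument "steps" is a list of rows, each an object with "delta_pos": the shift along the world's x, y, z in mm, a list of three; "dr": the turn, a rotation vector about the world's x, y, z in degrees, a list of three. In form: [{"delta_pos": [dx, dy, dz], "dr": [wx, wy, wz]}, ...]. A call has 1 to 20 rows; each row shifts and turns the commanded pose from where the row before left it; what a row does not reach is not made up. A row lasts 1/10 s, in which the tool goes at most 50 mm and 8.59 degrees, less where a joint would pass 70% of its speed; a pose out of reach is approached as far as the arm can. A call with a gripper value outside its range is refused whole. "grip" is the opening, from 0 (shut) to 1 (fully open), set as the call begins (left out, the last holds). The fingers move at their own pace and stop on an object; "squeeze" is the grip in N (left out, the last holds). Time passes only in rows, so rows that do not move let the fingers close. It gives the time, the measured TCP pose, the force and the opening at its end, in the units of the state.
- env.observe(): the state, without advancing time (a new reading comes with each control period).
- env.get_image(name): name is "scene" or "top" or "wrist"; returns the picture (384x512x3 uint8, blue, green, red); there is no depth.
- env.get_calibration(name): a dict with "fx", "fy", "cx", "cy" (pixels), "view" (4x4, takes a point from world to camera coordinates). Camera axes: x right, y up, looking along -z (the intrinsics and any distortion apply to the point x, -y, -z); pixel columns grow to the right and rows downward; lengths in m; the calibration is good to about 2 mm. A picture is of the moment at which its call begins: read the wrist's pose just before it. get_calibration takes no time and is no camera call; for the wrist camera it gives the pose at the moment of the call.
- env.close_job(): hands the job in, once; it reports no verdict.
The state is a dict: "time_s": time; "q": joint angles; "qvel": joint speeds; "joint_efforts": joint torques, N m; "position": TCP position; "tool_rot": TCP orientation; "ft_force": force on the tool from outside, world axes, zero at the start; "wrist_torque": the same for the moment, N m; "grip_width": finger opening in m.
Only numpy, scipy, OpenCV 4.12 (cv2) and the standard library are available. Lean on these libraries where they do the work, as an engineer would, in place of code of your own. Each camera call takes 0.05 s, during which the arm holds its last target. There are 200 camera calls.

## Working session

There is one attempt and no reset: what is moved stays moved. The work goes in short steps, Python scripts to look and compute and a tool call to move; the robot and the scene stay as the last step left them, time stands still between calls to the robot, and variables do not carry over. Pictures are saved under pics/ and viewed, about 8 in all and at most 12, crops included, and the job is handed in when it is done.

Besides the shell and the picture viewer there is one more tool, called by a JSON object that holds its "fn" and its "kwargs". arm_command: Moves the arm, as the interface text tells. Its arguments: {"type":"object","properties":{"steps":{"type":"array"},"grip":{"type":"number"},"squeeze":{"type":"number"}},"required":["steps"]}

```bash
mkdir -p pics
cat > h.py <<'E'
import numpy as np,cv2
from rig import env
def snap(n,name):
    im=env.get_image(n); cv2.imwrite(f'pics/{name}.png',im); return im
def ray(cal,u,v):
    V=np.array(cal['view']);R=V[:3,:3];t=V[:3,3]
    D=cal.get('dist',cal.get('distortion'))
    d=np.array([(u-cal['cx'])/cal['fx'],-(v-cal['cy'])/cal['fy'],-1.])
    return -R.T@t, R.T@d
def at(cal,u,v,z):
    c,d=ray(cal,u,v); return c+d*(z-c[2])/d[2]
def pix(cal,p):
    V=np.array(cal['view']); q=V[:3,:3]@np.array(p)+V[:3,3]
    return cal['cx']+cal['fx']*q[0]/-q[2], cal['cy']-cal['fy']*q[1]/-q[2]
E
python3 - <<'E'
from h import *
a=snap('top','top0');b=snap('scene','sc0')
for n in('top','scene'):
    c=env.get_calibration(n);print(n,{k:(np.round(v,3).tolist() if k=='view' else v) for k,v in c.items()})
cv2.imwrite('pics/both.png',cv2.resize(np.vstack([a,b]),None,fx=.78,fy=.78))
cv2.imwrite('pics/top0b.png',cv2.resize(a,(800,600)))
cv2.imwrite('pics/sc0b.png',cv2.resize(b,(800,600)))
print(env.observe())
E
```

```text
top {'fx': 414.92203026289064, 'fy': 414.92203026289064, 'cx': 247.71250117182655, 'cy': 179.92622748809217, 'view': [[-0.026, -0.999, 0.021, -0.003], [0.992, -0.023, 0.125, -0.548], [-0.125, 0.024, 0.992, -0.984], [0.0, 0.0, 0.0, 1.0]]}
scene {'fx': 450.94972302193, 'fy': 450.94972302193, 'cx': 258.978768643366, 'cy': 195.21251383269208, 'view': [[0.362, 0.932, 0.009, -0.217], [-0.69, 0.261, 0.675, 0.341], [0.627, -0.251, 0.738, -1.392], [0.0, 0.0, 0.0, 1.0]]}
{'time_s': 0.1, 'q': array([-7.91984935e+01,  2.18360919e+01,  7.43781905e+01, -1.79064623e-03,
        8.38586081e+01, -1.23352118e+01]), 'qvel': array([ 0.03756825, -0.11732055, -0.19368705, -0.0296382 ,  0.0122142 ,
        0.04775703]), 'joint_efforts': array([ 4.78976697e-03, -4.49219084e+01, -2.31654060e+01, -1.11571542e-04,
        3.69929447e-03,  9.98342742e-07]), 'position': array([ 0.21606088, -0.50553089,  0.2527963 ]), 'tool_rot': array([[ 3.92929433e-01, -9.19568588e-01, -2.68938224e-04],
       [-9.19567778e-01, -3.92929451e-01,  1.24381574e-03],
       [-1.24944763e-03, -2.41424889e-04, -9.99999190e-01]]), 'ft_force': array([ 0.11228941, -0.43238591,  0.13930848]), 'wrist_torque': array([0.03631849, 0.03837968, 0.00409088]), 'grip_width': 0.08569953821906433}
```

View pics/top0b.png

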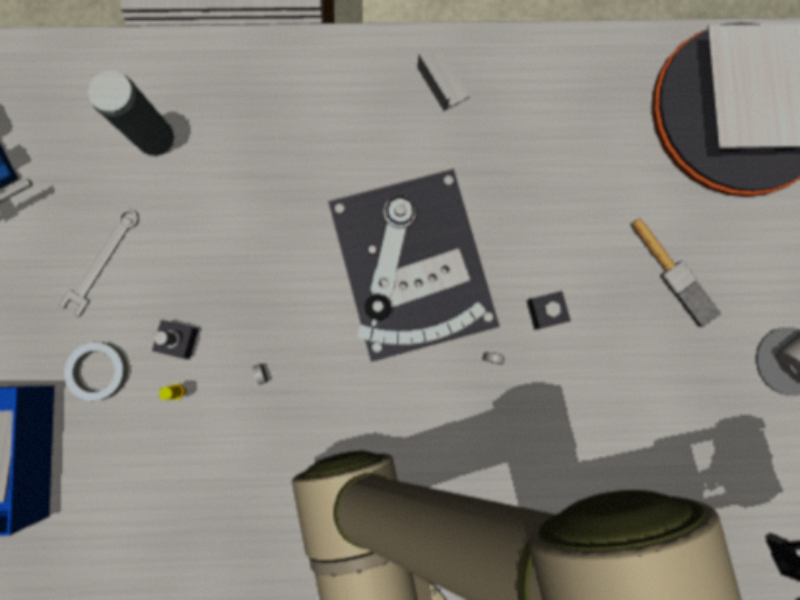

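View pics/sc0b.png

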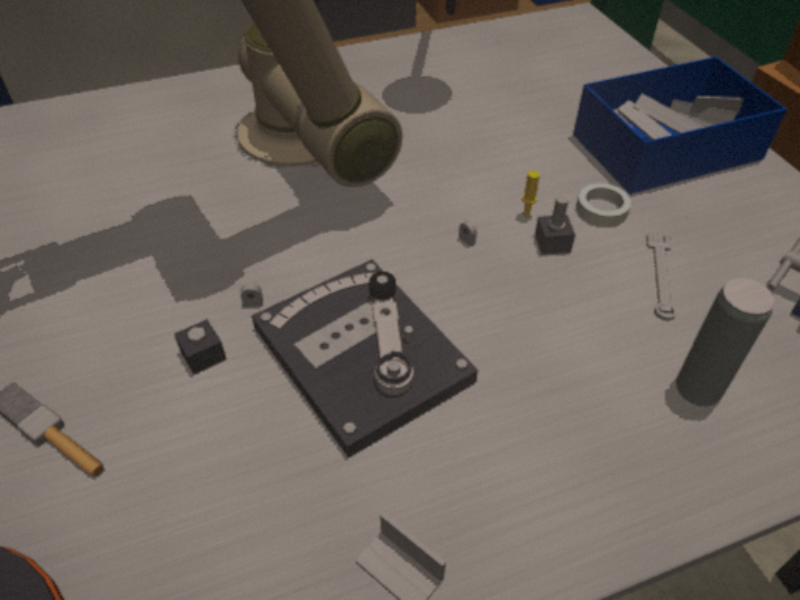

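Run:
```python
import cv2,numpy as np
a=cv2.imread('pics/top0.png');b=cv2.imread('pics/sc0.png')
f=lambda im,u,v,w,h,s:cv2.resize(im[v:v+h,u:u+w],None,fx=s,fy=s,interpolation=cv2.INTER_CUBIC)
# left: base top x200-330,y100-240 scale4 ; right: pin crops
L=f(a,205,105,120,130,4)   #480x520
R=np.vstack([f(a,90,195,50,43,6),f(b,325,100,50,43,6)]) #300x516
R=cv2.copyMakeBorder(R,0,4,0,0,0)
cv2.imwrite('pics/crop.png',np.hstack([L,R]))
```

```text
(no output)
```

View pics/crop.png

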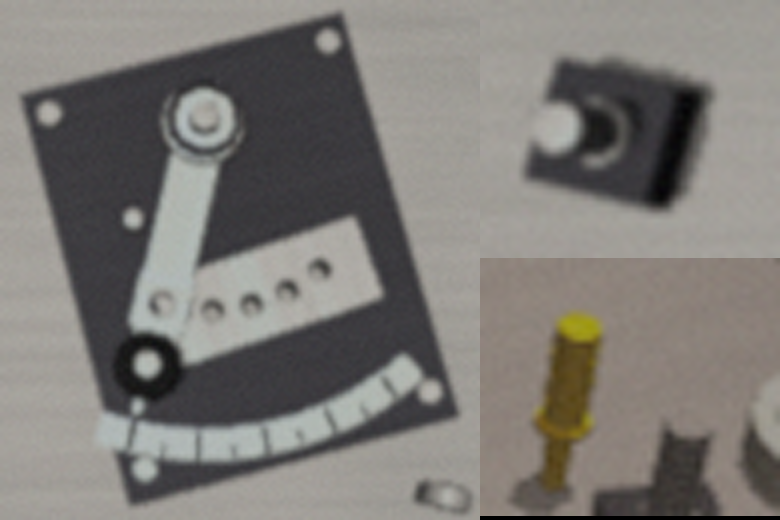

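Run:
```python
from h import *
c=env.get_calibration('top')
L=lambda u,v,z:at(c,205+u/4-.4,105+v/4-.4,z)
P=lambda n,p:print(n,np.round(p*1000,1))
piv=L(205,117,.064);P('piv',piv)
eye=L(163,303,.042);P('eye',eye)
P('roller',L(147,362,.066))
corn=[L(20,95,.029),L(343,12,.029),L(457,413,.029),L(131,503,.029)]
for k in corn:P('corner',k)
e=corn[2]-corn[1]; e2=corn[3]-corn[0]; yaw=np.degrees(np.arctan2(-(e+e2)[1],-(e+e2)[0]))
m=sum(corn)/4; piv2=m[:2]+.0825*np.array([np.cos(np.radians(yaw)),np.sin(np.radians(yaw))])
print('yaw',yaw,np.linalg.norm(e),np.linalg.norm(e2),'piv from corners',piv2)
ang=lambda p,o:np.degrees(np.arctan2(p[1]-o[1],p[0]-o[0]))%360
for o in(piv,piv2):
  print('eye ang-yaw',ang(eye,o)-yaw,np.linalg.norm(eye[:2]-o[:2]))
  for h in[(212,309),(251,305),(288,291),(319,268)]:
    p=L(*h,.0300);print(np.round(p,4),ang(p,o)-yaw-152,np.linalg.norm(p[:2]-o[:2]))
P('griptop',at(c,102.8-.4,216.7-.4,.095));P('flange',at(c,110-.4,216.7-.4,.045))
cs=env.get_calibration('scene')
P('grip scene',at(cs,325+(688-480)/6-.4,100+(425-258)/6-.4,.095))
for p in [piv,eye]:print(pix(cs,p))
```

```text
piv [656.4 -38.3  64. ]
eye [546.4 -10.5  42. ]
roller [5.085e+02 3.000e-01 6.600e+01]
corner [681.3  75.4  29. ]
corner [ 730.9 -129.2   29. ]
corner [ 475.8 -189.6   29. ]
corner [426.1  11.8  29. ]
yaw 13.66458085366977 0.26210886604778527 0.26302991272643583 piv from corners [ 0.65865538 -0.03841731]
eye ang-yaw 152.1366803324183 0.1134477063657642
[ 0.5435 -0.0408  0.03  ] 15.606903223121009 0.11293577297048327
[ 0.5454 -0.065   0.03  ] 27.83985998926977 0.11413714060307434
[ 0.5536 -0.0882  0.03  ] 40.191100651430446 0.11423241326951325
[ 0.5675 -0.1079  0.03  ] 52.375879972913566 0.11284930679479499
eye ang-yaw 152.37468751280238 0.11566065747442421
[ 0.5435 -0.0408  0.03  ] 15.543754128072464 0.11519581044703912
[ 0.5454 -0.065   0.03  ] 27.54286996372204 0.11632045429951014
[ 0.5536 -0.0882  0.03  ] 39.67074200086185 0.11623948964798791
[ 0.5675 -0.1079  0.03  ] 51.64861935541816 0.11459289813143024
griptop [465.2 316.5  95. ]
flange [467.1 315.7  45. ]
grip scene [464.9 315.8  95. ]
(np.float64(252.04103957222924), np.float64(233.63677828485132))
(np.float64(246.42612246379622), np.float64(199.83452292072818))
```

{"fn": "arm_command", "kwargs": {"steps": [{"delta_pos": [5, 16, 0], "dr": [0, 0, 0]}, {"delta_pos": [10, 33, 0], "dr": [0, 0, -2]}, {"delta_pos": [10, 33, 0], "dr": [0, 0, -2]}, {"delta_pos": [10, 33, 0], "dr": [0, 0, -2]}, {"delta_pos": [10, 33, 0], "dr": [0, 0, -2]}, {"delta_pos": [10, 33, 0], "dr": [0, 0, -2]}, {"delta_pos": [10, 33, 0], "dr": [0, 0, -2]}, {"delta_pos": [10, 33, 0], "dr": [0, 0, -2]}, {"delta_pos": [10, 33, 0], "dr": [0, 0, -2]}, {"delta_pos": [10, 33, 0], "dr": [0, 0, -2]}, {"delta_pos": [10, 33, 0], "dr": [0, 0, -2]}, {"delta_pos": [10, 33, 0], "dr": [0, 0, -2]}, {"delta_pos": [10, 33, 0], "dr": [0, 0, -2]}, {"delta_pos": [10, 33, 0], "dr": [0, 0, -2]}, {"delta_pos": [10, 33, 0], "dr": [0, 0, -2]}, {"delta_pos": [10, 33, 0], "dr": [0, 0, -2]}, {"delta_pos": [10, 33, 0], "dr": [0, 0, -2]}, {"delta_pos": [10, 33, 0], "dr": [0, 0, -2]}, {"delta_pos": [10, 33, 0], "dr": [0, 0, -2]}, {"delta_pos": [10, 33, 0], "dr": [0, 0, -1.4]}], "grip": 1}}

```text
time_s: 2.1
position: [0.4111, 0.1388, 0.2531]
tool_rot: [[-0.247, -0.969, -0.0], [-0.969, 0.247, -0.0], [0.0, 0.0, -1.0]]
ft_force: [1.0, -0.3, 0.4]
grip_width: 0.085
```

{"fn": "arm_command", "kwargs": {"steps": [{"delta_pos": [10, 33, 0], "dr": [0, 0, 0]}, {"delta_pos": [10, 33, -5], "dr": [0, 0, 0]}, {"delta_pos": [10, 33, -10], "dr": [0, 0, 0]}, {"delta_pos": [10, 33, -10], "dr": [0, 0, 0]}, {"delta_pos": [10, 33, -10], "dr": [0, 0, 0]}, {"delta_pos": [5, 14, -10], "dr": [0, 0, 0]}, {"delta_pos": [0, 0, 0], "dr": [0, 0, 0]}, {"delta_pos": [0, 0, 0], "dr": [0, 0, 0]}, {"delta_pos": [0, 0, 0], "dr": [0, 0, 0]}]}}

```text
time_s: 3.0
position: [0.4661, 0.3152, 0.209]
tool_rot: [[-0.247, -0.969, 0.001], [-0.969, 0.247, 0.0], [-0.0, -0.001, -1.0]]
ft_force: [0.8, -0.4, 0.5]
grip_width: 0.0856
```

Run:
```python
from h import *
o=env.observe();print(o['position'],o['tool_rot'],o['q'],o['ft_force'])
c=env.get_calibration('wrist')
a=snap('wrist','w1')
for p in[(.465,.316,.095),(.465,.316,.045)]:print(pix(c,p))
V=np.array(c['view']);print('cam',-V[:3,:3].T@V[:3,3],V[:3,:3])
cv2.imwrite('pics/w1b.png',cv2.resize(a,(800,600)))
```

```text
[0.46610747 0.31519172 0.20897073] [[-2.47441715e-01 -9.68902580e-01  6.22714748e-04]
 [-9.68902761e-01  2.47441787e-01  3.87211623e-05]
 [-1.91602684e-04 -5.93768808e-04 -9.99999805e-01]] [ 2.20187708e+01  2.50702435e+01  7.66529962e+01 -1.15622334e-02
  7.82428522e+01  1.26347304e+02] [ 0.83772308 -0.42126087  0.48495186]
(np.float64(250.80307950128017), np.float64(195.6233273783751))
(np.float64(250.96655354590362), np.float64(180.27053922328835))
cam [0.54163222 0.295592   0.32989935] [[-2.46526454e-01 -9.69136062e-01 -3.89756088e-05]
 [ 9.22275291e-01 -2.34593771e-01 -3.07203596e-01]
 [ 2.97712940e-01 -7.57697594e-02  9.51643814e-01]]
```

View pics/w1b.png

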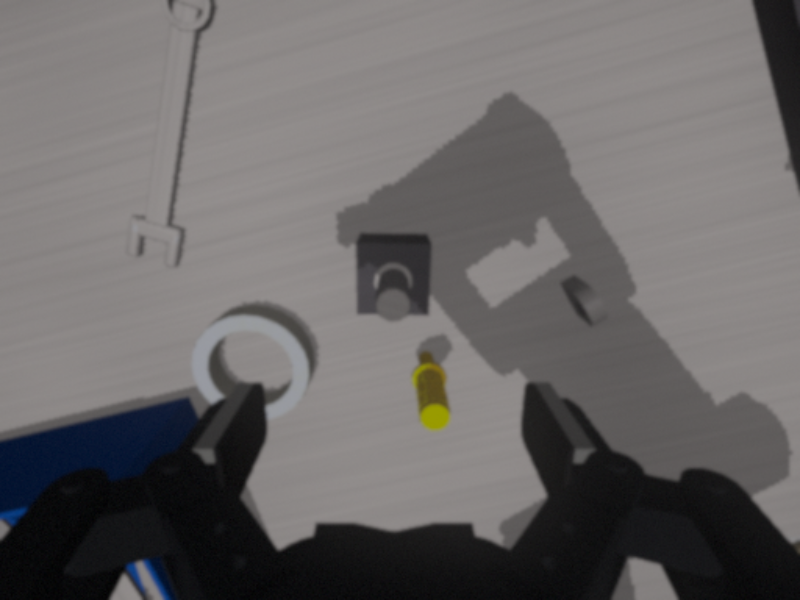

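{"fn": "arm_command", "kwargs": {"steps": [{"delta_pos": [-0.5, 0.5, -15], "dr": [0, 0, 0]}, {"delta_pos": [-0.3, 0.3, -20], "dr": [0, 0, 0]}, {"delta_pos": [0, 0, -20], "dr": [0, 0, 0]}, {"delta_pos": [0, 0, -20], "dr": [0, 0, 0]}, {"delta_pos": [0, 0, -15], "dr": [0, 0, 0]}, {"delta_pos": [0, 0, -15], "dr": [0, 0, 0]}, {"delta_pos": [0, 0, -12], "dr": [0, 0, 0]}, {"delta_pos": [0, 0, -8], "dr": [0, 0, 0]}, {"delta_pos": [0, 0, -5], "dr": [0, 0, 0]}, {"delta_pos": [0, 0, 0], "dr": [0, 0, 0]}, {"delta_pos": [0, 0, 0], "dr": [0, 0, 0]}]}}

```text
time_s: 4.15
position: [0.4655, 0.3171, 0.0788]
tool_rot: [[-0.246, -0.969, 0.001], [-0.969, 0.246, 0.0], [-0.0, -0.001, -1.0]]
ft_force: [0.4, 0.1, -0.6]
grip_width: 0.0852
```

{"fn": "arm_command", "kwargs": {"steps": [{"delta_pos": [0, 0, 0], "dr": [0, 0, 0]}, {"delta_pos": [0, 0, 0], "dr": [0, 0, 0]}, {"delta_pos": [0, 0, 0], "dr": [0, 0, 0]}, {"delta_pos": [0, 0, 0], "dr": [0, 0, 0]}, {"delta_pos": [0, 0, 0], "dr": [0, 0, 0]}, {"delta_pos": [0, 0, 0], "dr": [0, 0, 0]}, {"delta_pos": [0, 0, 0], "dr": [0, 0, 0]}, {"delta_pos": [0, 0, 0], "dr": [0, 0, 0]}], "grip": 0, "squeeze": 90}}

```text
time_s: 4.95
position: [0.4653, 0.3171, 0.0786]
tool_rot: [[-0.246, -0.969, 0.0], [-0.969, 0.246, 0.0], [-0.0, -0.0, -1.0]]
ft_force: [-1.0, 0.2, 5.8]
grip_width: 0.0182
```

{"fn": "arm_command", "kwargs": {"steps": [{"delta_pos": [0, 0, 5], "dr": [0, 0, 0]}, {"delta_pos": [0, 0, 12], "dr": [0, 0, 0]}, {"delta_pos": [0, 0, 20], "dr": [0, 0, 0]}, {"delta_pos": [0, 0, 20], "dr": [0, 0, 0]}, {"delta_pos": [0, 0, 15], "dr": [0, 0, 0]}, {"delta_pos": [0, 0, 8], "dr": [0, 0, 0]}, {"delta_pos": [4, -17, 0], "dr": [0, 0, 0]}, {"delta_pos": [7, -30, 0], "dr": [0, 0, 0]}, {"delta_pos": [7, -30, 0], "dr": [0, 0, 0]}, {"delta_pos": [7, -30, 0], "dr": [0, 0, 0]}, {"delta_pos": [7, -30, 0], "dr": [0, 0, 0]}, {"delta_pos": [7, -30, 0], "dr": [0, 0, 0]}, {"delta_pos": [7, -30, 0], "dr": [0, 0, 0]}, {"delta_pos": [7, -30, 0], "dr": [0, 0, 0]}, {"delta_pos": [7, -30, 0], "dr": [0, 0, 0]}, {"delta_pos": [7, -30, 0], "dr": [0, 0, 0]}, {"delta_pos": [7, -25, 0], "dr": [0, 0, 0]}, {"delta_pos": [7, -15, 0], "dr": [0, 0, 0]}, {"delta_pos": [0, 0, 0], "dr": [0, 0, 0]}, {"delta_pos": [0, 0, 0], "dr": [0, 0, 0]}]}}

```text
time_s: 6.95
position: [0.5461, -0.0094, 0.1582]
tool_rot: [[-0.246, -0.969, -0.001], [-0.969, 0.246, 0.0], [-0.0, 0.001, -1.0]]
ft_force: [0.3, 0.3, -2.4]
grip_width: 0.0183
```

Run:
```python
from h import *
o=env.observe();p=o['position'];print(p,o['q'],o['ft_force'],o['grip_width'])
a=snap('wrist','w2');c=env.get_calibration('wrist')
b=snap('scene','s2');cs=env.get_calibration('scene')
tip=p-[0,0,.0726]
print('tip w',pix(c,tip),'s',pix(cs,tip),'eye w',pix(c,[.5462,-.0102,.042]),'s',pix(cs,[.5462,-.0102,.042]))
print('gtop w',pix(c,tip+[0,0,.089]))
u,v=map(int,pix(cs,tip));S=cv2.resize(b[v-40:v+60,u-50:u+50],(400,400),interpolation=cv2.INTER_CUBIC)
print('scene crop origin',u-50,v-40)
u,v=map(int,pix(c,tip));W=cv2.resize(a[max(v-60,0):v+40,u-50:u+50],(400,400),interpolation=cv2.INTER_CUBIC);print('w origin',u-50,max(v-60,0))
cv2.imwrite('pics/c2.png',np.hstack([W,S]))
```

```text
[ 0.54611874 -0.0094113   0.15815287] [-1.34185283e+01  2.64786934e+01  8.36063065e+01  2.05321173e-02
  6.99573536e+01  9.08434570e+01] [ 0.25053412  0.34438815 -2.42554685] 0.018279181966711983
tip w (np.float64(251.77761428473647), np.float64(211.55722159607794)) s (np.float64(246.62940837686585), np.float64(186.29601031580995)) eye w (np.float64(252.63819271427965), np.float64(192.7161922344347)) s (np.float64(246.52441917609832), np.float64(199.73258133467803))
gtop w (np.float64(251.72132880815252), np.float64(288.1780250235134))
scene crop origin 196 146
w origin 201 151
```

View pics/c2.png

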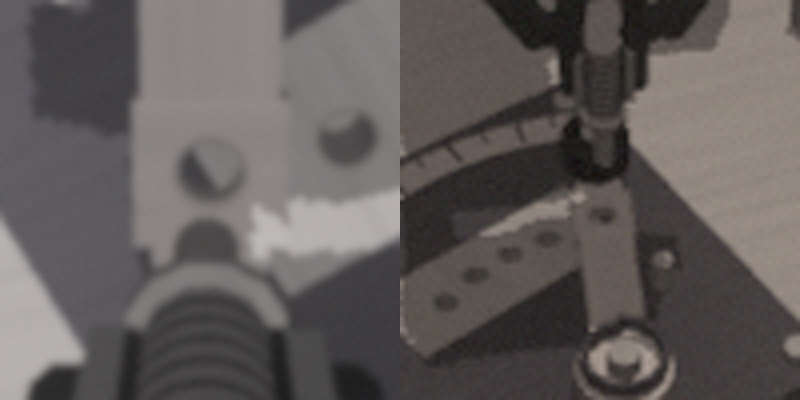

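{"fn": "arm_command", "kwargs": {"steps": [{"delta_pos": [0, -1, -5], "dr": [0, 0, 0]}, {"delta_pos": [0, 0, -12], "dr": [0, 0, 0]}, {"delta_pos": [0, 0, -12], "dr": [0, 0, 0]}, {"delta_pos": [0, 0, -8], "dr": [0, 0, 0]}, {"delta_pos": [0, 0, -3], "dr": [0, 0, 0]}, {"delta_pos": [0, 0, 0], "dr": [0, 0, 0]}, {"delta_pos": [0, 0, 0], "dr": [0, 0, 0]}]}}

```text
time_s: 7.75
position: [0.5465, -0.011, 0.1185]
tool_rot: [[-0.246, -0.969, 0.001], [-0.969, 0.246, -0.0], [-0.0, -0.001, -1.0]]
ft_force: [-0.2, 0.1, -1.5]
grip_width: 0.0181
```

{"fn": "arm_command", "kwargs": {"steps": [{"delta_pos": [0, 0, -1], "dr": [0, 0, 0]}, {"delta_pos": [0, 0, -1], "dr": [0, 0, 0]}, {"delta_pos": [0, 0, -1], "dr": [0, 0, 0]}, {"delta_pos": [0, 0, -1], "dr": [0, 0, 0]}, {"delta_pos": [0, 0, 0], "dr": [0, 0, 0]}]}}

```text
time_s: 8.25
position: [0.5462, -0.0109, 0.1142]
tool_rot: [[-0.246, -0.969, -0.0], [-0.969, 0.246, 0.0], [-0.0, 0.0, -1.0]]
ft_force: [0.3, -0.0, -2.4]
grip_width: 0.018
```

{"fn": "arm_command", "kwargs": {"steps": [{"delta_pos": [0, 0, -1], "dr": [0, 0, 0]}, {"delta_pos": [0, 0, -1], "dr": [0, 0, 0]}, {"delta_pos": [0, 0, 0], "dr": [0, 0, 0]}]}}

```text
time_s: 8.55
position: [0.546, -0.0108, 0.1121]
tool_rot: [[-0.246, -0.969, -0.001], [-0.969, 0.246, 0.0], [-0.0, 0.001, -1.0]]
ft_force: [-1.1, 0.6, -1.8]
grip_width: 0.0181
```

{"fn": "arm_command", "kwargs": {"steps": [{"delta_pos": [0, 0, -1], "dr": [0, 0, 0]}, {"delta_pos": [0, 0, -1], "dr": [0, 0, 0]}, {"delta_pos": [0, 0, 0], "dr": [0, 0, 0]}]}}

```text
time_s: 8.85
position: [0.546, -0.0108, 0.1101]
tool_rot: [[-0.246, -0.969, -0.001], [-0.969, 0.246, 0.0], [-0.0, 0.001, -1.0]]
ft_force: [-1.6, 1.7, -2.0]
grip_width: 0.0178
```

{"fn": "arm_command", "kwargs": {"steps": [{"delta_pos": [0, 0, -1], "dr": [0, 0, 0]}, {"delta_pos": [0, 0, -1], "dr": [0, 0, 0]}, {"delta_pos": [0, 0, -1], "dr": [0, 0, 0]}, {"delta_pos": [0, 0, 0], "dr": [0, 0, 0]}, {"delta_pos": [0, 0, 0], "dr": [0, 0, 0]}]}}

```text
time_s: 9.35
position: [0.5461, -0.0109, 0.1071]
tool_rot: [[-0.246, -0.969, -0.001], [-0.969, 0.246, 0.0], [-0.0, 0.001, -1.0]]
ft_force: [-1.7, 2.4, -1.5]
grip_width: 0.0179
```

```bash
cat > arc.py <<'E'
import numpy as np,json
def arc(p,px,py,r,a0,a1,n):
    a=np.radians(np.linspace(a0,a1,n+1)[1:]+165.66); out=[];c=np.array(p,float);d=(a1-a0)/n
    for t in a:
        q=np.array([px+r*np.cos(t),py+r*np.sin(t)]);s=np.round(q-c,1);c+=s
        out.append({"delta_pos":[*s.tolist(),0],"dr":[0,0,round(d,2)]})
    return json.dumps(out)
E
python3 -c "
from arc import *
b=(546.1,-10.9)
for a in [(0.47,12.47),(12.47,24.47),(24.47,36.47)]:
    print(arc(b,657.5,-38.4,114.7,*a,8)); t=np.radians(a[1]+165.66);b=(657.5+114.7*np.cos(t),-38.4+114.7*np.sin(t));print(b)
"
```

```text
[{"delta_pos": [-0.6, -2.9, 0], "dr": [0, 0, 1.5]}, {"delta_pos": [-0.6, -3.0, 0], "dr": [0, 0, 1.5]}, {"delta_pos": [-0.6, -2.9, 0], "dr": [0, 0, 1.5]}, {"delta_pos": [-0.4, -3.0, 0], "dr": [0, 0, 1.5]}, {"delta_pos": [-0.4, -3.0, 0], "dr": [0, 0, 1.5]}, {"delta_pos": [-0.3, -3.0, 0], "dr": [0, 0, 1.5]}, {"delta_pos": [-0.2, -3.0, 0], "dr": [0, 0, 1.5]}, {"delta_pos": [-0.1, -3.0, 0], "dr": [0, 0, 1.5]}]
(np.float64(542.8610847525152), np.float64(-34.65712531868765))
[{"delta_pos": [-0.1, -3.0, 0], "dr": [0, 0, 1.5]}, {"delta_pos": [0.1, -3.0, 0], "dr": [0, 0, 1.5]}, {"delta_pos": [0.1, -3.0, 0], "dr": [0, 0, 1.5]}, {"delta_pos": [0.1, -3.0, 0], "dr": [0, 0, 1.5]}, {"delta_pos": [0.3, -3.0, 0], "dr": [0, 0, 1.5]}, {"delta_pos": [0.3, -3.0, 0], "dr": [0, 0, 1.5]}, {"delta_pos": [0.4, -3.0, 0], "dr": [0, 0, 1.5]}, {"delta_pos": [0.5, -2.9, 0], "dr": [0, 0, 1.5]}]
(np.float64(544.5880326964361), np.float64(-58.573686813245416))
[{"delta_pos": [0.6, -2.9, 0], "dr": [0, 0, 1.5]}, {"delta_pos": [0.6, -3.0, 0], "dr": [0, 0, 1.5]}, {"delta_pos": [0.7, -2.9, 0], "dr": [0, 0, 1.5]}, {"delta_pos": [0.8, -2.9, 0], "dr": [0, 0, 1.5]}, {"delta_pos": [0.9, -2.9, 0], "dr": [0, 0, 1.5]}, {"delta_pos": [0.9, -2.8, 0], "dr": [0, 0, 1.5]}, {"delta_pos": [1.1, -2.8, 0], "dr": [0, 0, 1.5]}, {"delta_pos": [1.1, -2.8, 0], "dr": [0, 0, 1.5]}]
(np.float64(551.2497754232548), np.float64(-81.60856138997474))
```

{"fn": "arm_command", "kwargs": {"steps": [{"delta_pos": [-0.6, -2.9, 0], "dr": [0, 0, 1.5]}, {"delta_pos": [-0.6, -3.0, 0], "dr": [0, 0, 1.5]}, {"delta_pos": [-0.6, -2.9, 0], "dr": [0, 0, 1.5]}, {"delta_pos": [-0.4, -3.0, 0], "dr": [0, 0, 1.5]}, {"delta_pos": [0, 0, 0], "dr": [0, 0, 0]}]}}

```text
time_s: 9.85
position: [0.5439, -0.0225, 0.1072]
tool_rot: [[-0.144, -0.99, -0.001], [-0.99, 0.144, 0.001], [-0.001, 0.001, -1.0]]
ft_force: [-2.4, 4.7, -0.5]
grip_width: 0.0184
```

{"fn": "arm_command", "kwargs": {"steps": [{"delta_pos": [-0.4, -3.0, 0], "dr": [0, 0, 1.5]}, {"delta_pos": [-0.3, -3.0, 0], "dr": [0, 0, 1.5]}, {"delta_pos": [-0.2, -3.0, 0], "dr": [0, 0, 1.5]}, {"delta_pos": [-0.1, -3.0, 0], "dr": [0, 0, 1.5]}, {"delta_pos": [0, 0, 0], "dr": [0, 0, 0]}]}}

```text
time_s: 10.35
position: [0.5427, -0.0343, 0.1071]
tool_rot: [[-0.039, -0.999, -0.001], [-0.999, 0.039, 0.001], [-0.001, 0.001, -1.0]]
ft_force: [-3.4, 6.0, 0.0]
grip_width: 0.0183
```

{"fn": "arm_command", "kwargs": {"steps": [{"delta_pos": [-0.5, -3.0, 0], "dr": [0, 0, 1.5]}, {"delta_pos": [-0.2, -3.0, 0], "dr": [0, 0, 1.5]}, {"delta_pos": [0.1, -3.0, 0], "dr": [0, 0, 1.5]}, {"delta_pos": [0.1, -3.0, 0], "dr": [0, 0, 1.5]}, {"delta_pos": [0, 0, 0], "dr": [0, 0, 0]}]}}

```text
time_s: 10.85
position: [0.5424, -0.0462, 0.1071]
tool_rot: [[0.065, -0.998, -0.001], [-0.998, -0.065, 0.002], [-0.002, 0.0, -1.0]]
ft_force: [-2.7, 5.0, -1.7]
grip_width: 0.018
```

{"fn": "arm_command", "kwargs": {"steps": [{"delta_pos": [0.2, -3.0, 0], "dr": [0, 0, 1.5]}, {"delta_pos": [0.3, -3.0, 0], "dr": [0, 0, 1.5]}, {"delta_pos": [0.4, -3.0, 0], "dr": [0, 0, 1.5]}, {"delta_pos": [0.5, -2.9, 0], "dr": [0, 0, 1.5]}, {"delta_pos": [0, 0, 0], "dr": [0, 0, 0]}]}}

```text
time_s: 11.35
position: [0.5437, -0.058, 0.1071]
tool_rot: [[0.169, -0.986, -0.001], [-0.986, -0.169, 0.002], [-0.002, 0.001, -1.0]]
ft_force: [-2.9, 6.1, -0.4]
grip_width: 0.0177
```

{"fn": "arm_command", "kwargs": {"steps": [{"delta_pos": [0.4, -2.9, 0], "dr": [0, 0, 1.5]}, {"delta_pos": [0.6, -3.0, 0], "dr": [0, 0, 1.5]}, {"delta_pos": [0.7, -2.9, 0], "dr": [0, 0, 1.5]}, {"delta_pos": [0.7, -2.9, 0], "dr": [0, 0, 1.5]}, {"delta_pos": [0, 0, 0], "dr": [0, 0, 0]}]}}

```text
time_s: 11.85
position: [0.546, -0.0695, 0.107]
tool_rot: [[0.271, -0.962, -0.001], [-0.962, -0.271, 0.002], [-0.003, 0.001, -1.0]]
ft_force: [-3.4, 8.5, -0.9]
grip_width: 0.018
```

{"fn": "arm_command", "kwargs": {"steps": [{"delta_pos": [0.9, -2.9, 0], "dr": [0, 0, 1.5]}, {"delta_pos": [0.9, -2.8, 0], "dr": [0, 0, 1.5]}, {"delta_pos": [1.1, -2.8, 0], "dr": [0, 0, 1.5]}, {"delta_pos": [1.1, -2.8, 0], "dr": [0, 0, 1.5]}, {"delta_pos": [0, 0, 0], "dr": [0, 0, 0]}]}}

```text
time_s: 12.35
position: [0.5498, -0.0806, 0.107]
tool_rot: [[0.371, -0.929, -0.002], [-0.929, -0.371, 0.003], [-0.003, 0.001, -1.0]]
ft_force: [-4.4, 7.8, 0.5]
grip_width: 0.0184
```

Run:
```python
from h import *
o=env.observe();p=o['position'];print(p*1000,o['ft_force'])
b=snap('scene','s3');t=snap('top','t3');cs=env.get_calibration('scene');c=env.get_calibration('top')
f=lambda im,u,v,w,h,s:cv2.resize(im[v:v+h,u:u+w],None,fx=s,fy=s,interpolation=cv2.INTER_CUBIC)
cv2.imwrite('pics/c3.png',np.hstack([f(t,225,115,90,120,4.4),f(b,165,155,90,120,4.4)]))
P=np.array([.6575,-.0384])
for d in(36,39.7):
  a=np.radians(d+165.66);q=[*(P+.115*np.array([np.cos(a),np.sin(a)])),.03];print(d,np.round(q,4),pix(cs,q))
w=snap('wrist','w3');cw=env.get_calibration('wrist');print(pix(cw,p-[0,0,.0726]),pix(cw,q))
```

```text
[549.7750795  -80.64548443 107.02669129] [-4.39404829  7.77216516  0.54549841]
36 [ 0.5506 -0.0808  0.03  ] (np.float64(217.49394393150212), np.float64(213.07119953042337))
39.7 [ 0.5536 -0.0877  0.03  ] (np.float64(214.97062165651099), np.float64(214.8565051105006))
(np.float64(252.6712663230271), np.float64(211.82733024508343)) (np.float64(263.270460834818), np.float64(208.45167132072714))
```

View pics/c3.png

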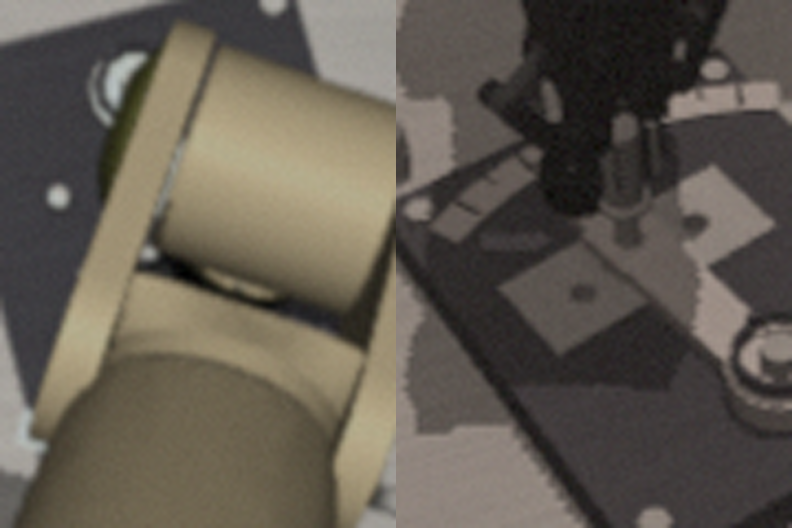

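```bash
python3 - <<'E'
from h import *
cs=env.get_calibration('scene')
P=np.array([.6575,-.0384])
for u,v in[(582,292),(695,223)]:
  q=at(cs,165+(u-396)/4.4-.4,155+v/4.4-.4,.03);d=q[:2]-P
  print(q,np.degrees(np.arctan2(d[1],d[0]))%360-165.66,np.hypot(*d))
q=at(cs,*[225+(774-0)/4.4*0,0],.064)
print(at(cs,165+(777-396)/4.4-.4,155+347/4.4-.4,.064))
w=cv2.imread('pics/w3.png');cv2.imwrite('pics/w3b.png',cv2.resize(w[130:330,120:400],None,fx=2.8,fy=2.8,interpolation=cv2.INTER_CUBIC))
E
python3 -c "
from arc import *
print(arc((549.8,-80.6),657.5,-38.4,115.7,35.73,39.7,4))"
```

```text
[ 0.56397228 -0.10949203  0.03      ] 51.57909031223315 0.11747983843935403
[ 0.54069376 -0.04199479  0.03      ] 16.10275972209533 0.11686154040690626
[ 0.65535649 -0.03981211  0.064     ]
[{"delta_pos": [0.7, -1.9, 0], "dr": [0, 0, 0.99]}, {"delta_pos": [0.8, -1.8, 0], "dr": [0, 0, 0.99]}, {"delta_pos": [0.8, -1.8, 0], "dr": [0, 0, 0.99]}, {"delta_pos": [0.8, -1.9, 0], "dr": [0, 0, 0.99]}]
```

View pics/w3b.png

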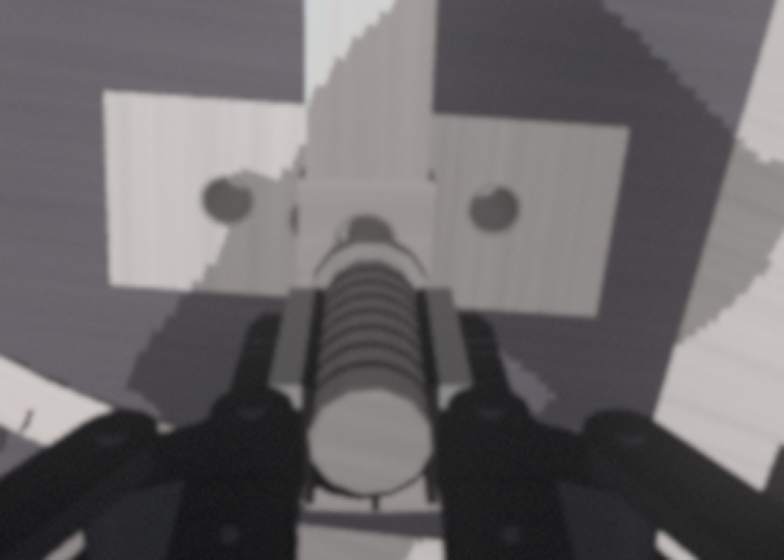

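{"fn": "arm_command", "kwargs": {"steps": [{"delta_pos": [0.8, -2.0, 0], "dr": [0, 0, 1.1]}, {"delta_pos": [0.8, -2.0, 0], "dr": [0, 0, 1.1]}, {"delta_pos": [0.9, -2.0, 0], "dr": [0, 0, 1.1]}, {"delta_pos": [0.9, -2.0, 0], "dr": [0, 0, 1.1]}, {"delta_pos": [0, 0, 0], "dr": [0, 0, 0]}, {"delta_pos": [0, 0, 0], "dr": [0, 0, 0]}]}}

```text
time_s: 13.1
position: [0.553, -0.0883, 0.107]
tool_rot: [[0.44, -0.898, -0.002], [-0.898, -0.44, 0.003], [-0.004, 0.001, -1.0]]
ft_force: [-5.4, 8.5, 0.7]
grip_width: 0.0179
```

{"fn": "arm_command", "kwargs": {"steps": [{"delta_pos": [0, 0, -1], "dr": [0, 0, 0]}, {"delta_pos": [0, 0, -1], "dr": [0, 0, 0]}, {"delta_pos": [0, 0, -1], "dr": [0, 0, 0]}, {"delta_pos": [0, 0, 0], "dr": [0, 0, 0]}]}}

```text
time_s: 13.5
position: [0.5528, -0.0884, 0.1042]
tool_rot: [[0.44, -0.898, -0.003], [-0.898, -0.44, 0.002], [-0.003, 0.001, -1.0]]
ft_force: [-6.3, 7.9, 2.3]
grip_width: 0.0184
```

{"fn": "arm_command", "kwargs": {"steps": [{"delta_pos": [0, 0, -0.5], "dr": [0, 0, 0]}, {"delta_pos": [0, 0, -0.5], "dr": [0, 0, 0]}, {"delta_pos": [0, 0, 0], "dr": [0, 0, 0]}]}}

```text
time_s: 13.8
position: [0.5528, -0.0884, 0.1033]
tool_rot: [[0.44, -0.898, -0.003], [-0.898, -0.44, 0.002], [-0.003, 0.001, -1.0]]
ft_force: [-6.5, 7.6, 3.5]
grip_width: 0.0178
```

{"fn": "arm_command", "kwargs": {"steps": [{"delta_pos": [0, 0, -0.5], "dr": [0, 0, 0]}, {"delta_pos": [0, 0, -0.5], "dr": [0, 0, 0]}, {"delta_pos": [0, 0, 0], "dr": [0, 0, 0]}]}}

```text
time_s: 14.1
position: [0.5529, -0.0884, 0.1023]
tool_rot: [[0.44, -0.898, -0.003], [-0.898, -0.44, 0.002], [-0.003, 0.001, -1.0]]
ft_force: [-5.5, 7.3, 2.9]
grip_width: 0.0179
```

{"fn": "arm_command", "kwargs": {"steps": [{"delta_pos": [0, 0, -0.5], "dr": [0, 0, 0]}, {"delta_pos": [0, 0, 0], "dr": [0, 0, 0]}]}}

```text
time_s: 14.3
position: [0.5528, -0.0884, 0.1018]
tool_rot: [[0.44, -0.898, -0.003], [-0.898, -0.44, 0.002], [-0.003, 0.001, -1.0]]
ft_force: [-6.4, 7.1, 3.2]
grip_width: 0.0183
```

Tip now should be about 29 mm up, with no rise in vertical force. I'll continue gently.

{"fn": "arm_command", "kwargs": {"steps": [{"delta_pos": [0, 0, -0.5], "dr": [0, 0, 0]}, {"delta_pos": [0, 0, -0.5], "dr": [0, 0, 0]}, {"delta_pos": [0, 0, 0], "dr": [0, 0, 0]}]}}

```text
time_s: 14.6
position: [0.5529, -0.0885, 0.1008]
tool_rot: [[0.44, -0.898, -0.002], [-0.898, -0.44, 0.002], [-0.003, 0.001, -1.0]]
ft_force: [-6.0, 8.0, 3.3]
grip_width: 0.018
```

{"fn": "arm_command", "kwargs": {"steps": [{"delta_pos": [0, 0, -0.5], "dr": [0, 0, 0]}, {"delta_pos": [0, 0, -0.5], "dr": [0, 0, 0]}, {"delta_pos": [0, 0, 0], "dr": [0, 0, 0]}]}}

```text
time_s: 14.9
position: [0.5529, -0.0886, 0.0999]
tool_rot: [[0.44, -0.898, -0.002], [-0.898, -0.44, 0.002], [-0.003, 0.001, -1.0]]
ft_force: [-6.2, 7.2, 3.5]
grip_width: 0.0181
```

{"fn": "arm_command", "kwargs": {"steps": [{"delta_pos": [0, 0, -0.7], "dr": [0, 0, 0]}, {"delta_pos": [0, 0, -0.7], "dr": [0, 0, 0]}, {"delta_pos": [0, 0, -0.7], "dr": [0, 0, 0]}, {"delta_pos": [0, 0, 0], "dr": [0, 0, 0]}]}}

```text
time_s: 15.3
position: [0.5529, -0.0886, 0.0978]
tool_rot: [[0.44, -0.898, -0.002], [-0.898, -0.44, 0.002], [-0.003, 0.001, -1.0]]
ft_force: [-5.4, 7.3, 3.8]
grip_width: 0.0182
```

{"fn": "arm_command", "kwargs": {"steps": [{"delta_pos": [0, 0, -0.7], "dr": [0, 0, 0]}, {"delta_pos": [0, 0, -0.7], "dr": [0, 0, 0]}, {"delta_pos": [0, 0, -0.7], "dr": [0, 0, 0]}, {"delta_pos": [0, 0, 0], "dr": [0, 0, 0]}]}}

```text
time_s: 15.7
position: [0.5529, -0.0886, 0.0957]
tool_rot: [[0.44, -0.898, -0.002], [-0.898, -0.44, 0.002], [-0.003, 0.001, -1.0]]
ft_force: [-5.2, 6.7, 3.4]
grip_width: 0.0179
```

{"fn": "arm_command", "kwargs": {"steps": [{"delta_pos": [0, 0, -1.2], "dr": [0, 0, 0]}, {"delta_pos": [0, 0, -1.2], "dr": [0, 0, 0]}, {"delta_pos": [0, 0, -1.2], "dr": [0, 0, 0]}, {"delta_pos": [0, 0, -1.2], "dr": [0, 0, 0]}, {"delta_pos": [0, 0, -1.2], "dr": [0, 0, 0]}, {"delta_pos": [0, 0, 0], "dr": [0, 0, 0]}]}}

```text
time_s: 16.3
position: [0.5529, -0.0887, 0.0895]
tool_rot: [[0.44, -0.898, -0.002], [-0.898, -0.44, 0.002], [-0.003, 0.001, -1.0]]
ft_force: [-5.2, 6.4, 2.9]
grip_width: 0.0179
```

{"fn": "arm_command", "kwargs": {"steps": [{"delta_pos": [0, 0, -1.2], "dr": [0, 0, 0]}, {"delta_pos": [0, 0, -1.2], "dr": [0, 0, 0]}, {"delta_pos": [0, 0, -1.2], "dr": [0, 0, 0]}, {"delta_pos": [0, 0, -1.2], "dr": [0, 0, 0]}, {"delta_pos": [0, 0, -1.2], "dr": [0, 0, 0]}, {"delta_pos": [0, 0, 0], "dr": [0, 0, 0]}]}}

```text
time_s: 16.9
position: [0.5529, -0.0886, 0.0836]
tool_rot: [[0.44, -0.898, -0.002], [-0.898, -0.441, 0.002], [-0.003, 0.001, -1.0]]
ft_force: [-5.9, 6.4, 2.7]
grip_width: 0.018
```

{"fn": "arm_command", "kwargs": {"steps": [{"delta_pos": [0, 0, -0.7], "dr": [0, 0, 0]}, {"delta_pos": [0, 0, -0.7], "dr": [0, 0, 0]}, {"delta_pos": [0, 0, 0], "dr": [0, 0, 0]}]}}

```text
time_s: 17.2
position: [0.5529, -0.0887, 0.0822]
tool_rot: [[0.44, -0.898, -0.002], [-0.898, -0.44, 0.002], [-0.003, 0.001, -1.0]]
ft_force: [-5.8, 7.2, 4.4]
grip_width: 0.018
```

{"fn": "arm_command", "kwargs": {"steps": [{"delta_pos": [0, 0, -0.5], "dr": [0, 0, 0]}, {"delta_pos": [0, 0, -0.5], "dr": [0, 0, 0]}, {"delta_pos": [0, 0, 0], "dr": [0, 0, 0]}]}}

```text
time_s: 17.5
position: [0.5529, -0.0886, 0.0813]
tool_rot: [[0.44, -0.898, -0.002], [-0.898, -0.44, 0.002], [-0.003, 0.001, -1.0]]
ft_force: [-6.7, 6.6, 4.8]
grip_width: 0.0182
```

{"fn": "arm_command", "kwargs": {"steps": [{"delta_pos": [0, 0, -0.4], "dr": [0, 0, 0]}, {"delta_pos": [0, 0, 0], "dr": [0, 0, 0]}]}}

```text
time_s: 17.7
position: [0.5529, -0.0886, 0.0809]
tool_rot: [[0.44, -0.898, -0.002], [-0.898, -0.44, 0.002], [-0.003, 0.001, -1.0]]
ft_force: [-6.3, 7.1, 4.2]
grip_width: 0.0184
```

{"fn": "arm_command", "kwargs": {"steps": [{"delta_pos": [0, 0, -0.3], "dr": [0, 0, 0]}, {"delta_pos": [0, 0, 0], "dr": [0, 0, 0]}]}}

```text
time_s: 17.9
position: [0.5529, -0.0886, 0.0806]
tool_rot: [[0.441, -0.898, -0.002], [-0.898, -0.441, 0.002], [-0.003, 0.001, -1.0]]
ft_force: [-6.9, 6.9, 4.5]
grip_width: 0.0181
```

{"fn": "arm_command", "kwargs": {"steps": [{"delta_pos": [0, 0, -0.3], "dr": [0, 0, 0]}, {"delta_pos": [0, 0, 0], "dr": [0, 0, 0]}]}}

```text
time_s: 18.1
position: [0.5529, -0.0887, 0.0806]
tool_rot: [[0.441, -0.898, -0.002], [-0.898, -0.441, 0.002], [-0.002, 0.001, -1.0]]
ft_force: [-7.1, 7.8, 6.4]
grip_width: 0.0179
```

{"fn": "arm_command", "kwargs": {"steps": [{"delta_pos": [0, 0, -0.4], "dr": [0, 0, 0]}, {"delta_pos": [0, 0, 0], "dr": [0, 0, 0]}]}}

```text
time_s: 18.3
position: [0.553, -0.0888, 0.0805]
tool_rot: [[0.441, -0.898, -0.002], [-0.898, -0.441, 0.001], [-0.002, 0.001, -1.0]]
ft_force: [-8.3, 7.2, 9.9]
grip_width: 0.018
```

{"fn": "arm_command", "kwargs": {"steps": [{"delta_pos": [0, 0, 0], "dr": [0, 0, 0]}, {"delta_pos": [0, 0, 0], "dr": [0, 0, 0]}, {"delta_pos": [0, 0, 0], "dr": [0, 0, 0]}, {"delta_pos": [0, 0, 0], "dr": [0, 0, 0]}, {"delta_pos": [0, 0, 0], "dr": [0, 0, 0]}], "grip": 0.7, "squeeze": 20}}

```text
time_s: 18.8
position: [0.554, -0.0898, 0.0798]
tool_rot: [[0.44, -0.898, 0.0], [-0.898, -0.44, -0.0], [0.0, -0.0, -1.0]]
ft_force: [-0.5, 0.3, -0.6]
grip_width: 0.06
```

{"fn": "arm_command", "kwargs": {"steps": [{"delta_pos": [0, 0, 1], "dr": [0, 0, 0]}, {"delta_pos": [0, 0, 3], "dr": [0, 0, 0]}, {"delta_pos": [0, 0, 6], "dr": [0, 0, 0]}, {"delta_pos": [0, 0, 10], "dr": [0, 0, 0]}, {"delta_pos": [0, 0, 15], "dr": [0, 0, 0]}, {"delta_pos": [0, 0, 20], "dr": [0, 0, 0]}, {"delta_pos": [0, 0, 20], "dr": [0, 0, 0]}, {"delta_pos": [0, 0, 20], "dr": [0, 0, 0]}, {"delta_pos": [0, 0, 20], "dr": [0, 0, 0]}, {"delta_pos": [0, 0, 10], "dr": [0, 0, 0]}, {"delta_pos": [0, 0, 0], "dr": [0, 0, 0]}, {"delta_pos": [0, 0, 0], "dr": [0, 0, 0]}]}}

```text
time_s: 20.0
position: [0.5535, -0.0896, 0.2043]
tool_rot: [[0.441, -0.898, -0.001], [-0.898, -0.441, 0.0], [-0.001, 0.001, -1.0]]
ft_force: [0.7, -0.3, -1.1]
grip_width: 0.0597
```

Run:
```python
from h import *
o=env.observe();print(o['position'],o['ft_force'],o['grip_width'])
b=snap('scene','s4');w=snap('wrist','w4')
f=lambda im,u,v,w,h,s:cv2.resize(im[v:v+h,u:u+w],None,fx=s,fy=s,interpolation=cv2.INTER_CUBIC)
cv2.imwrite('pics/c4.png',np.hstack([f(b,150,130,120,150,3.2),f(w,150,90,200,250,1.92)]))
cs=env.get_calibration('scene')
for z in(.042,.097):print(pix(cs,[.5532,-.0884,z]))
```

```text
[ 0.5535024  -0.08955594  0.20431415] [ 0.65597844 -0.335273   -1.06099769] 0.05973014513943074
(np.float64(214.2525469210194), np.float64(211.31948039430853))
(np.float64(212.58742829183308), np.float64(194.42101649537227))
```

View pics/c4.png

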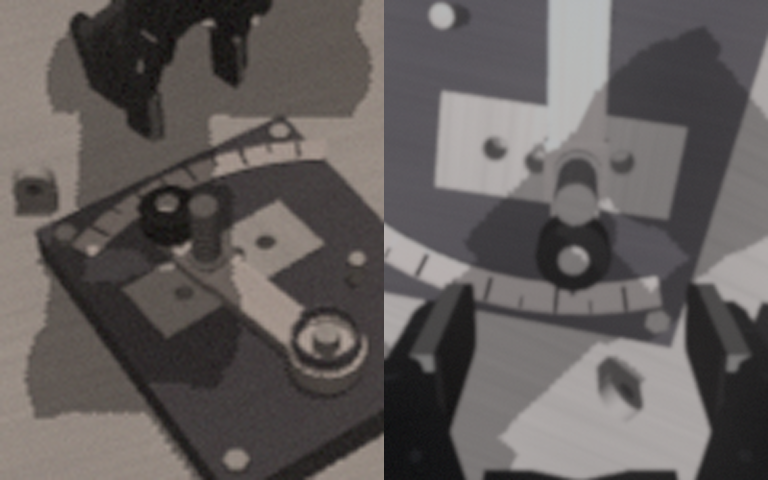

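```bash
python3 -c "
from rig import env
print(env.close_job())"
```

```text
the job is handed in; nothing more can be done
None
```

The tensioner arm is locked back at the third hole, with the grey locking pin home through arm and strip. I handed the job in at about 20 s.

- **What I did:** I took the pin from its block, entered it in the eye and swung the arm to the third graduation at 36°. The pictures put the strip about 4° (8 mm) past its graduations. I went on to about 40° and lowered in small steps. The pin dropped in first time, with about 3 N of vertical force. At home height it stopped and the vertical force rose to about 10 N. Then I let go and backed off.
- **Last checks:** The final pictures show the pin upright in the eye, with holes 1 and 2 on one side and hole 4 on the other. Its top was within about 1 px of the predicted home position. The gripper was clear, with about 1 N residual reading at the wrist.
- **Disagreed:** The hole estimates ranged from 39.6° to 40.7°. The gripper also read 18 mm closed on the 20 mm grip. Neither caused trouble.

I did not go near the bolt or the lugs, but I did not check their positions separately at the end.

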